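# Check a specimen pot into the rack: flip the bay's marker, then push the pot home

### The job

One lane of the specimen rack has a pot waiting at its front. Without picking anything up, use the fingertips to flip the marker plate that covers that lane's empty bay gently right over its hinge to the back, so that it lies flat showing the disc instead of the ring; then push the waiting pot along its lane, upright, fully home against the back stop of the bay. Leave the other two markers, the pot that is already stored and everything else as they are.

Things in the scene. Friction and masses are not known exactly. Their poses are not given: they have to be found in the camera images.
- lane_waiting: Lane in which the waiting pot stands, bay empty. One of three like lanes side by side: grey tray 258 x 62 mm. Origin: on its underside, 64 mm above the worktop, on the centre line, below the marker's hinge; x runs along the lane from its open front (-198) to its rear (+60), z up. Slippery white floor at z 4 (friction 0.2); side rails 48 apart, tops at z 16; at the rear the bay.
- home_waiting (a point): Centre of the floor of that lane's bay (lane x -30, z 4): where the middle of the pot's underside is when the pot is fully home. Bay, in lane mm: two cheeks from x -36 to +52, 56 apart, tops at z 57; back stop with its front face at x -8, top at z 47.
- waiting_pot: Specimen pot with white screw lid, 65 mm high: body 44 across, lid 49 across over the top 15; 50 to 105 g. Origin: centre of its underside, z up. Stands between the rails near the lane's front, centre at lane x -172 to -150 mm. While the marker lies forward, the lid cannot pass its edge.
- hinge_waiting (a joint): Angle (rad) of the marker plate of the lane with the waiting pot; bare aluminium, 55 wide, 3 thick, 35 g, free hinge along lane y at lane x 0, z 60 mm. 0 (start): level, forward over the bay, raised ring up. pi/2: upright. pi: level behind the hinge, raised disc up. Past upright it falls back by its weight (0.01 N m).
- marker_waiting: That marker plate itself. Origin: on its hinge axis, at the middle of its width; at angle 0 its axes are those of the lane and it reaches to x -52 mm; at pi its own z points down.
- lip_waiting (a point): Middle of the free edge of that plate, 52 mm from the hinge, at mid-thickness; moves with the plate. At the start it is at lane x -52, z 60 mm: the edge juts 16 mm out in front of the cheeks and is open underneath down to the floor.
- lane_stored: Lane that is taken: the stored pot stands home in its bay, marker turned over. Same size and frame as the lane with the waiting pot: origin on the underside of the tray, on the centre line, below the hinge; x to the rear, z up. To be left alone.
- stored_pot: Another such white-lidded pot, home in its bay. Origin: centre of its underside. To be left alone.
- hinge_stored (a joint): Angle (rad) of the like marker plate of the lane with the stored pot. Starts at pi (behind, disc up). To be left alone.
- lane_vacant: Lane that holds no pot at all, marker forward. Same size and frame as the lane with the waiting pot: origin on the underside of the tray, on the centre line, below the hinge; x to the rear, z up. To be left alone.
- hinge_vacant (a joint): Angle (rad) of the like marker plate of the lane without a pot. Starts at 0 (forward, ring up). To be left alone.
- riser: Fixed grey bench riser board, 350 (x) x 362 (y) mm, on four legs; the laptop lies shut beneath it. Origin: on the worktop below its centre; its top is 60 mm above the worktop. The rack's steel base plate, 4 thick, lies on it under the lanes.
- forceps: Steel forceps, 122 mm long, 6 high, lying on the riser right of the rack. Origin: centre of its underside. Bystander.
- usb_stick: Black USB stick, 52 x 18 x 8 mm, lying on the riser right of the rack. Origin: centre of its underside. Bystander.
- pen: Black pen, 134 mm long, 10 high, lying on the riser left of the rack. Origin: centre of its underside. Bystander.
- cassette_a: Plastic tissue cassette, 41 x 29 x 6 mm, lying on the right front of the riser. Origin: centre of its underside. Bystander.
- cassette_b: Plastic tissue cassette, 41 x 29 x 6 mm, lying on the left rear of the riser. Origin: centre of its underside. Bystander.

How it is judged:
By the outcome, as a careful person would: the job done as asked, in the order asked, and still so for the second after the job is handed in, with the robot touching nothing.
It also fails if it takes over 51 s, if anything falls off the work surface, if the arm or the gripper's body presses on something with over 40 N, if the wrist force passes 120 N, or if a joint passes its speed limit or range.

### The arm

A 6-joint arm with a two-finger parallel gripper is mounted at the origin on a cart in front of the work surface, level with it; the furniture and walls round the work are solid. World frame = base frame: x ahead of the robot, y to its left, z up, the work surface at z = 0. Lengths are in m, angles in rad, forces in N, time in s.
With the tool pointing down it reaches from about 0.25 to 0.775 m from the base axis. Payload 4 kg.
Tool frame: the origin (TCP) lies at the very end of the fingers, on their centre line; the grasp point (between the pads) lies 19 mm behind it (robot.grip_point_offset is the z of the grasp point in the tool frame, in m); z points along the fingers, y is the direction in which the jaws open and shut (so a half turn about z gives the same grasp; the last joint's range is limited). The gripper opens to 94 mm and grips with 3 to 60 N. Pads are 16 mm wide; open, the fingers measure 119 mm over their backs; the gripper's body (75 mm by 177 mm) begins 78 mm behind the grasp point.
Start: joints at [-1.228, 0.087, 1.371, -0, 1.684, -0.103], TCP at [0.237, -0.496, 0.206] pointing down, gripper open.
Joint ranges: [-3.1, 3.1], [-0.76, 2.03], [0.27, 2.55], [-1.08, 4.22], [0.17, 2.65], [-2.57, 2.57]. Speed limits (rad/s): [2.79, 2.79, 3.14, 3.14, 3.14, 3.14].

### API

Orientations are given as a 3x3 rotation matrix whose columns are the frame's x, y, z axes.
In Python, from bench import robot gives the robot as it stands.
- The arm moves only by the tool step_arm, never from a script. Its arguments are lists of equal length, an entry for each row: "claw": the gripper's target within -1 to 1 (shut at 1, half-way at 0, fully open at -1); "delta_pos": the shift along the tool's x, y, z in m, a list of three; "yaw": the turn about the tool's z in degrees. In form: {"claw": [claw, ...], "delta_pos": [[tx, ty, tz], ...], "yaw": [yaw, ...]}. A call has 1 to 5 rows; each row is the pose to reach, as a shift and turn from the pose commanded when the call began, along the tool's axes at that moment; what a row does not reach only later rows make up. A row lasts 1/8 s, in which the tool goes at most 62.5 mm and 10.7 degrees, less where a joint would pass 70% of its speed; a pose out of reach is approached as far as the arm can. A call with a gripper value outside its range is refused whole. The fingers move at their own pace and stop on an object; "grip_force" is the grip in N (left out, the last holds). Time passes only in rows, so rows that repeat a pose let the fingers close. It gives the time, the measured TCP pose, the force and the opening at its end, in the units of the state.
- robot.sense(): the state, without advancing time (a new reading comes with each control period).
- robot.snapshot(name): name is "scene" or "side" or "wrist"; returns a dict with "pixels" (420x560x3 uint8, red, green, blue), "mtx" (3x3 intrinsics, pixels), "rvec" (rotation vector, rad) and "tvec" (3), from world to camera coordinates, as OpenCV has them; the wrist camera has in their place "T_tool_cam" (4x4, takes a point from camera to tool coordinates, whose origin is the TCP and whose axes are the flange's). Camera axes: x right, y down, z forward; pixel columns grow to the right and rows downward; lengths in m; the calibration is good to about 2 mm. The wrist camera is an equidistant fisheye: a pixel r from the principal point sees the ray r / f radians off the axis. A picture is of the moment at which its call begins: read the wrist's pose just before it. There is no depth.
- robot.finish_job(): hands the job in, once; it reports no verdict.
The state is a dict: "clock": time; "joint_positions": joint angles; "joint_velocities": joint speeds; "effort": joint torques, N m; "ee_pos": TCP position; "tool_rot": TCP orientation; "force": force on the tool from outside, world axes, zero at the start; "ft_torque": the same for the moment, N m; "grip_width": finger opening in m.
Only numpy, scipy, OpenCV 4.12 (cv2) and the standard library are available. Lean on these libraries where they do the work, as an engineer would, in place of code of your own. Each camera call takes 0.05 s, during which the arm holds its last target.

## Working session

There is one attempt and no reset: what is moved stays moved. The work goes in short steps, Python scripts to look and compute and a tool call to move; the robot and the scene stay as the last step left them, time stands still between calls to the robot, and variables do not carry over. Pictures are saved under pics/ and viewed, and the job is handed in when it is done.

Besides the shell and the picture viewer there is one more tool, called after "Request:" in YAML: its name, and indented under it one key for each argument. step_arm: Moves the arm, as the interface text tells. Its arguments: {"type":"object","properties":{"claw":{"type":"array"},"delta_pos":{"type":"array"},"yaw":{"type":"array"},"grip_force":{"type":"number"}},"required":["claw","delta_pos","yaw"]}

```bash
mkdir -p pics; ls; python3 - <<'E'
from bench import robot
import cv2,pickle
s=robot.sense()
for k,v in s.items(): print(k,v)
d={}
for n in("scene","side","wrist"):
    r=robot.snapshot(n); d[n]=r
    cv2.imwrite(f"pics/{n}0.png",r["pixels"][:,:,::-1])
    print(n,{k:v for k,v in r.items() if k!="pixels"})
pickle.dump(d,open("s0.pkl","wb"))
E
```

```text
pics
clock 0.0
joint_positions [-1.22811447e+00  8.79536577e-02  1.37225379e+00  3.95642634e-06
  1.68356944e+00 -1.03102445e-01]
joint_velocities [ 0.00157051  0.00159638 -0.00099023 -0.00127439  0.00036778 -0.000255  ]
effort [-5.49825781e-04 -3.40184426e+01 -3.02429044e+01  7.16099236e-02
  3.29811824e-02 -1.66924933e-04]
ee_pos [ 0.2369539  -0.49573881  0.20430513]
tool_rot [[ 9.02272671e-01  4.31165274e-01 -7.30232670e-04]
 [ 4.31165832e-01 -9.02270352e-01  2.05856160e-03]
 [ 2.28712988e-04 -2.17223525e-03 -9.99997615e-01]]
force [-0.50708531 -0.27815138  0.15570287]
ft_torque [-0.04900751 -0.01786267 -0.00984241]
grip_width 0.09442167575195942
scene {'mtx': array([[426.94733503,   0.        , 281.98746239],
       [  0.        , 426.94733503, 211.85452897],
       [  0.        ,   0.        ,   1.        ]]), 'rvec': array([ 2.07222215, -1.00249213,  0.45952122]), 'tvec': array([-0.509084  ,  0.24608529,  0.69511224])}
side {'mtx': array([[539.41764295,   0.        , 281.07901163],
       [  0.        , 539.41764295, 214.90949812],
       [  0.        ,   0.        ,   1.        ]]), 'rvec': array([ 2.18019705, -0.30782364,  0.14222896]), 'tvec': array([-0.55100322,  0.0446752 ,  0.98416856])}
wrist {'mtx': array([[325.1922621 ,   0.        , 277.60486555],
       [  0.        , 325.1922621 , 210.11170592],
       [  0.        ,   0.        ,   1.        ]]), 'T_tool_cam': array([[ 9.84166125e-04, -9.72785462e-01, -2.31705581e-01,
         6.47941585e-02],
       [ 9.99999408e-01,  1.06473842e-03, -2.22681377e-04,
        -6.62570638e-04],
       [ 4.63327041e-04, -2.31705225e-01,  9.72785934e-01,
        -1.77687911e-01],
       [ 0.00000000e+00,  0.00000000e+00,  0.00000000e+00,
         1.00000000e+00]])}
```

View pics/scene0.png

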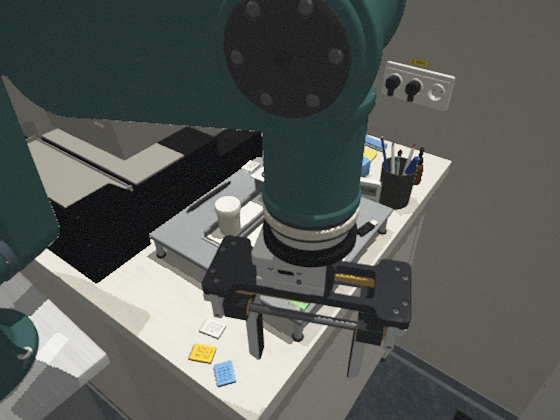

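View pics/side0.png

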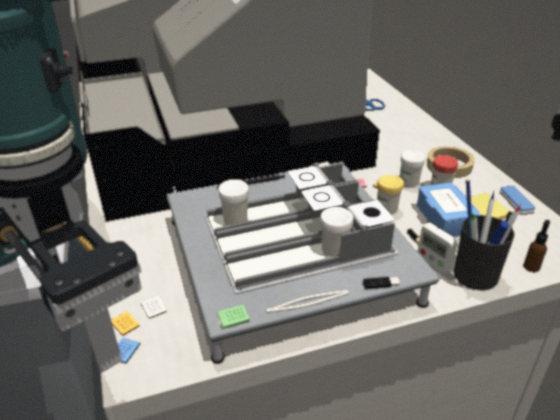

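View pics/wrist0.png

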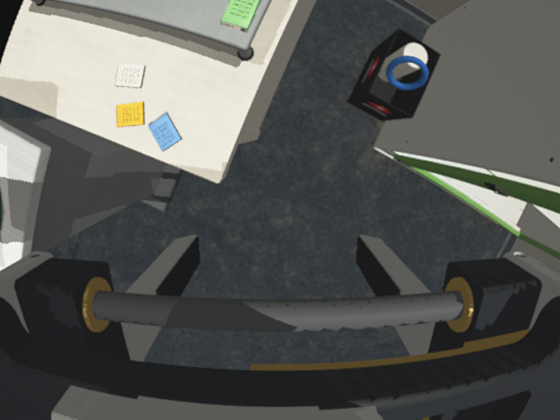

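```bash
python3 - <<'E'
import cv2
a=cv2.imread("pics/side0.png")
cv2.imwrite("pics/side0c.png",cv2.resize(a[150:300,190:410],None,fx=3.6,fy=3.6,interpolation=cv2.INTER_CUBIC))
E
```

```text
(no output)
```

View pics/side0c.png

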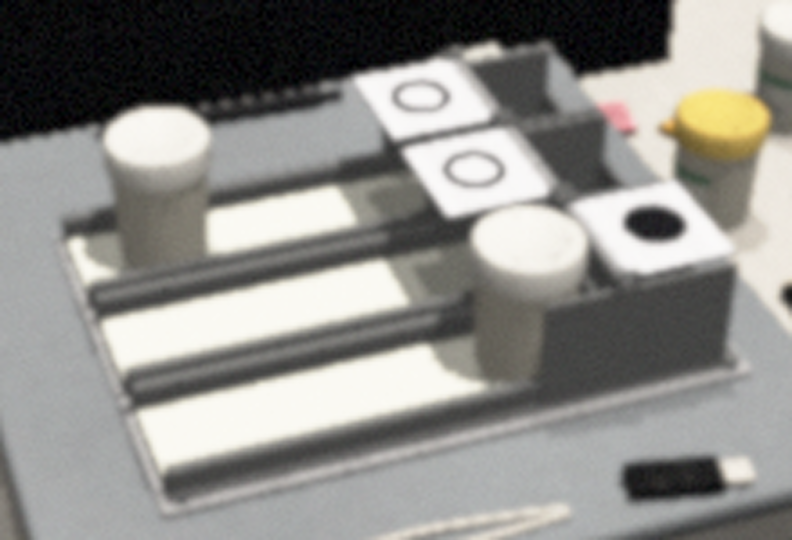

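```bash
cat > h.py <<'E'
import numpy as np,cv2
def ray(c,u,v):
    R=cv2.Rodrigues(c["rvec"])[0]; t=c["tvec"]
    d=R.T@np.linalg.inv(c["mtx"])@np.array([u,v,1.]); return -R.T@t,d
def atz(c,u,v,z):
    o,d=ray(c,u,v); return o+d*(z-o[2])/d[2]
def wray(c,s,u,v):
    K=c["mtx"]; x=(u-K[0,2])/K[0,0]; y=(v-K[1,2])/K[1,1]; r=np.hypot(x,y)
    d=np.array([x/r*np.sin(r),y/r*np.sin(r),np.cos(r)]); T=c["T_tool_cam"]; R=np.array(s["tool_rot"])
    return R@T[:3,3]+s["ee_pos"],R@T[:3,:3]@d
def watz(c,s,u,v,z):
    o,d=wray(c,s,u,v); return o+d*(z-o[2])/d[2]
def wproj(c,s,P):
    T=c["T_tool_cam"]; R=np.array(s["tool_rot"]); P=np.atleast_2d(P)
    p=((P-s["ee_pos"])@R-T[:3,3])@T[:3,:3]
    rho=np.hypot(p[:,0],p[:,1]); th=np.arctan2(rho,p[:,2]); K=c["mtx"]
    return np.c_[K[0,2]+K[0,0]*th*p[:,0]/rho,K[1,2]+K[1,1]*th*p[:,1]/rho]
def proj(c,P):
    return cv2.projectPoints(np.atleast_2d(P).astype(float),c["rvec"],c["tvec"],c["mtx"],None)[0][:,0]
E
python3 - <<'E'
from h import *
import pickle
c=pickle.load(open("s0.pkl","rb"))["side"]
f=lambda u,v,z:print((u,v,z),atz(c,190+u/3.6,150+v/3.6,z).round(4))
for p in[(355,75),(393,138),(497,110),(402,150),(440,217),(420,97),(473,170)]: f(*p,.1255)
for p in[(655,224)]: f(*p,.1255)
print("front tray"); 
for p in[(65,238),(165,508),(745,368)]: f(*p,.064)
print("pot lid centre"); f(158,138,.064+.069); f(165,262,.068)
E
```

```text
(355, 75, 0.1255) [ 0.5505 -0.1309  0.1255]
(393, 138, 0.1255) [ 0.5515 -0.1885  0.1255]
(497, 110, 0.1255) [ 0.6046 -0.1797  0.1255]
(402, 150, 0.1255) [ 0.5524 -0.1991  0.1255]
(440, 217, 0.1255) [ 0.5523 -0.2532  0.1255]
(420, 97, 0.1255) [ 0.574  -0.1586  0.1255]
(473, 170, 0.1255) [ 0.5777 -0.2234  0.1255]
(655, 224, 0.1255) [ 0.6382 -0.2842  0.1255]
front tray
(65, 238, 0.064) [ 0.4043 -0.1369  0.064 ]
(165, 508, 0.064) [ 0.4123 -0.3306  0.064 ]
(745, 368, 0.064) [ 0.672  -0.3168  0.064 ]
pot lid centre
(158, 138, 0.133) [ 0.4472 -0.1692  0.133 ]
(165, 262, 0.068) [ 0.4453 -0.1747  0.068 ]
```

Request:
step_arm:
  claw: [-1,-1,-1,-1,-1]
  delta_pos:
    - [0.02,0,-0.05]
    - [0.07,-0.02,-0.09]
    - [0.13,-0.045,-0.095]
    - [0.18,-0.065,-0.095]
    - [0.23,-0.083,-0.095]
  yaw: [0,-10,-20,-30,-40]

```text
clock: 0.78
ee_pos: [0.41, -0.3205, 0.3006]
tool_rot: [[0.409, 0.913, 0.0], [0.913, -0.409, -0.0], [-0.0, 0.001, -1.0]]
force: [0.4, 0.6, -0.4]
grip_width: 0.0942
```

Request:
step_arm:
  claw: [-1,-1,-1,-1]
  delta_pos:
    - [0.05,0.02,0]
    - [0.1,0.04,0]
    - [0.159,0.06,0]
    - [0.159,0.06,0]
  yaw: [-9,-18,-27,-27]

```text
clock: 1.27
ee_pos: [0.5313, -0.1988, 0.2992]
tool_rot: [[-0.051, 0.999, -0.001], [0.999, 0.051, 0.002], [0.002, -0.001, -1.0]]
force: [-0.3, -0.6, -0.3]
grip_width: 0.0939
```

```bash
python3 - <<'E'
from bench import robot
import cv2,pickle
s=robot.sense()
print(s["clock"],s["ee_pos"],s["tool_rot"],s["joint_positions"],s["force"])
d={"s":s}
for n in("wrist","side"):
    r=robot.snapshot(n); d[n]=r
    cv2.imwrite(f"pics/{n}1.png",r["pixels"][:,:,::-1])
a=cv2.imread("pics/wrist1.png")
cv2.imwrite("pics/wrist1b.png",cv2.resize(a,(800,600),interpolation=cv2.INTER_CUBIC))
pickle.dump(d,open("s1.pkl","wb"))
E
```

```text
1.275 [ 0.53127559 -0.19881403  0.29920573] [[-0.05116853  0.99868907 -0.00138792]
 [ 0.99868845  0.05117087  0.00170716]
 [ 0.00177594 -0.00129875 -0.99999758]] [-4.58600731e-01  1.29334802e-01  1.14049278e+00  9.60065296e-04
  1.87376520e+00 -5.09507326e-01] [-0.30929567 -0.57986095 -0.32914496]
```

View pics/wrist1b.png

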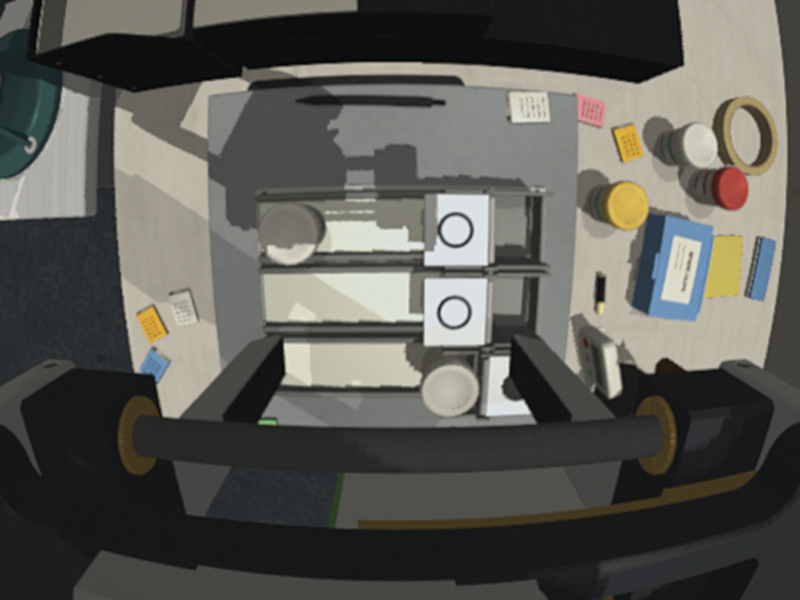

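```bash
python3 - <<'E'
import cv2
a=cv2.imread("pics/wrist1.png")
cv2.imwrite("pics/wrist1c.png",cv2.resize(a[120:250,170:400],None,fx=3.4,fy=3.4,interpolation=cv2.INTER_CUBIC))
E
```

```text
(no output)
```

View pics/wrist1c.png

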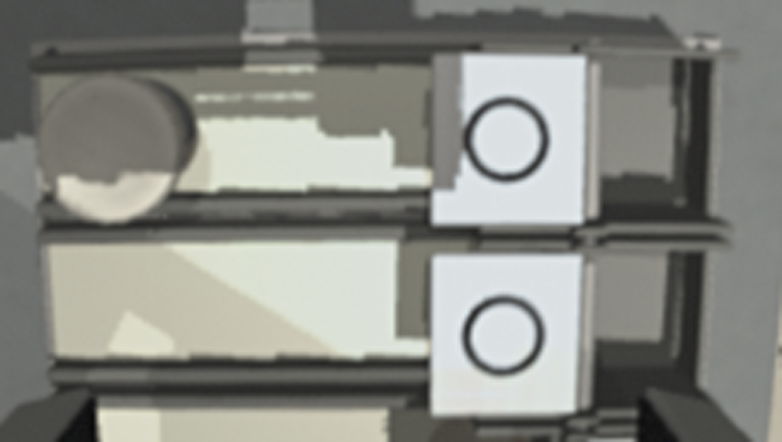

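```bash
python3 - <<'E'
from h import *
import pickle
d=pickle.load(open("s1.pkl","rb")); c=d["wrist"]; s=d["s"]
f=lambda u,v,z:print((u,v,z),watz(c,s,170+u/3.4,120+v/3.4,z).round(4))
for p in[(432,54),(432,225),(588,54),(588,222),(432,254),(432,415),(588,254),(590,412),(506,139),(503,335)]: f(*p,.1255)
print("pot"); f(112,147,.133)
for u,v in[(36,147),(188,147),(112,71),(112,223)]: f(u,v,.133)
print("rear strip"); 
for u in(675,690,715): f(u,140,.068); f(u,140,.122)
print("front tray"); f(34,65,.068);f(45,240,.068)
# side check
c0=d["side"]
for u,v in[(355,75),(393,138),(497,110)]: print(atz(c0,190+u/3.6,150+v/3.6,.1255))
E
```

```text
(432, 54, 0.1255) [ 0.5463 -0.1327  0.1255]
(432, 225, 0.1255) [ 0.5496 -0.1874  0.1255]
(588, 54, 0.1255) [ 0.5962 -0.1291  0.1255]
(588, 222, 0.1255) [ 0.6005 -0.1834  0.1255]
(432, 254, 0.1255) [ 0.5502 -0.1969  0.1255]
(432, 415, 0.1255) [ 0.5539 -0.2517  0.1255]
(588, 254, 0.1255) [ 0.6015 -0.194   0.1255]
(590, 412, 0.1255) [ 0.6077 -0.2482  0.1255]
(506, 139, 0.1255) [ 0.5716 -0.1583  0.1255]
(503, 335, 0.1255) [ 0.5755 -0.2227  0.1255]
pot
(112, 147, 0.133) [ 0.4466 -0.1661  0.133 ]
(36, 147, 0.133) [ 0.4213 -0.1668  0.133 ]
(188, 147, 0.133) [ 0.4712 -0.1653  0.133 ]
(112, 71, 0.133) [ 0.446 -0.142  0.133]
(112, 223, 0.133) [ 0.447  -0.1906  0.133 ]
rear strip
(675, 140, 0.068) [ 0.644 -0.158  0.068]
(675, 140, 0.122) [ 0.6284 -0.1547  0.122 ]
(690, 140, 0.068) [ 0.6499 -0.1576  0.068 ]
(690, 140, 0.122) [ 0.6336 -0.1543  0.122 ]
(715, 140, 0.068) [ 0.66   -0.1567  0.068 ]
(715, 140, 0.122) [ 0.6424 -0.1536  0.122 ]
front tray
(34, 65, 0.068) [ 0.4    -0.1419  0.068 ]
(45, 240, 0.068) [ 0.4052 -0.2092  0.068 ]
[ 0.55046386 -0.13086703  0.1255    ]
[ 0.5514746  -0.18848101  0.1255    ]
[ 0.60464381 -0.17969421  0.1255    ]
```

```bash
python3 - <<'E'
import cv2,numpy as np
a=cv2.imread("pics/side0.png")[155:225,285:400]
b=cv2.imread("pics/wrist1.png")[130:190,330:400]
f=lambda x,w,h:cv2.resize(np.clip(x.astype(float)*1.7,0,255).astype('uint8'),(w,h),interpolation=cv2.INTER_CUBIC)
cv2.imwrite("pics/rear.png",np.hstack([f(a,460,300),f(b,340,300)]))
E
```

```text
(no output)
```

View pics/rear.png

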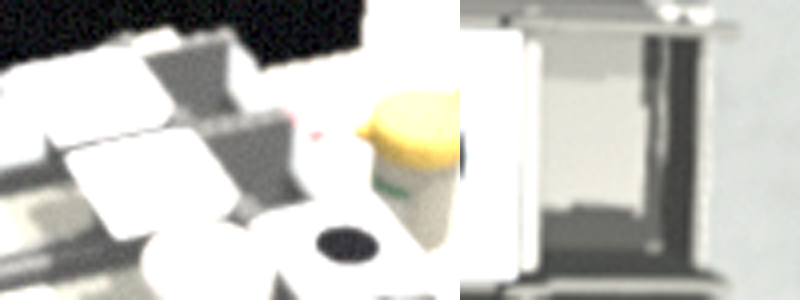

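Request:
step_arm:
  claw: [-1,-1,-1,-1,-1]
  delta_pos:
    - [0.02,0.03,0.03]
    - [0.039,0.06,0.075]
    - [0.039,0.06,0.12]
    - [0.039,0.06,0.139]
    - [0.039,0.06,0.139]
  yaw: [-0.5,-0.5,-0.5,-0.5,-0.5]

```text
clock: 2.0
ee_pos: [0.5862, -0.1618, 0.1605]
tool_rot: [[-0.051, 0.999, -0.002], [0.999, 0.051, 0.001], [0.001, -0.002, -1.0]]
force: [0.1, 0.0, -0.0]
grip_width: 0.0938
```

```bash
cat > look.py <<'E'
import sys,cv2,pickle
from bench import robot
tag=sys.argv[1]
s=robot.sense(); print(round(s["clock"],2),s["ee_pos"].round(4),s["force"].round(2),round(float(s["grip_width"]),4),"psi",float(__import__("numpy").arctan2(s["tool_rot"][1][1],s["tool_rot"][0][1])))
d={"s":s}
for n in sys.argv[2:]:
    r=robot.snapshot(n); d[n]=r
    cv2.imwrite(f"pics/{n}{tag}.png",cv2.resize(r["pixels"][:,:,::-1],(784,588),interpolation=cv2.INTER_CUBIC))
pickle.dump(d,open(f"s{tag}.pkl","wb"))
E
python3 look.py 2 wrist side
```

```text
2.0 [ 0.5862 -0.1618  0.1605] [ 0.07  0.01 -0.02] 0.0938 psi 0.05071472169317705
```

View pics/wrist2.png

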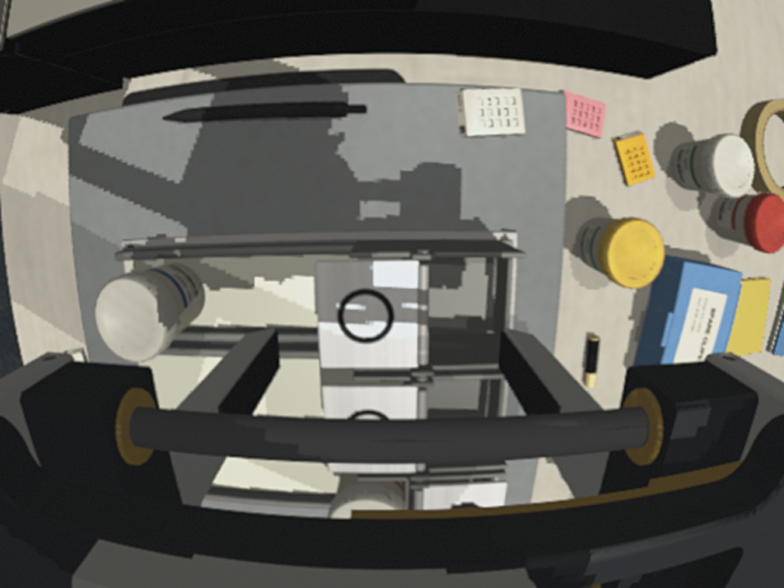

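View pics/side2.png

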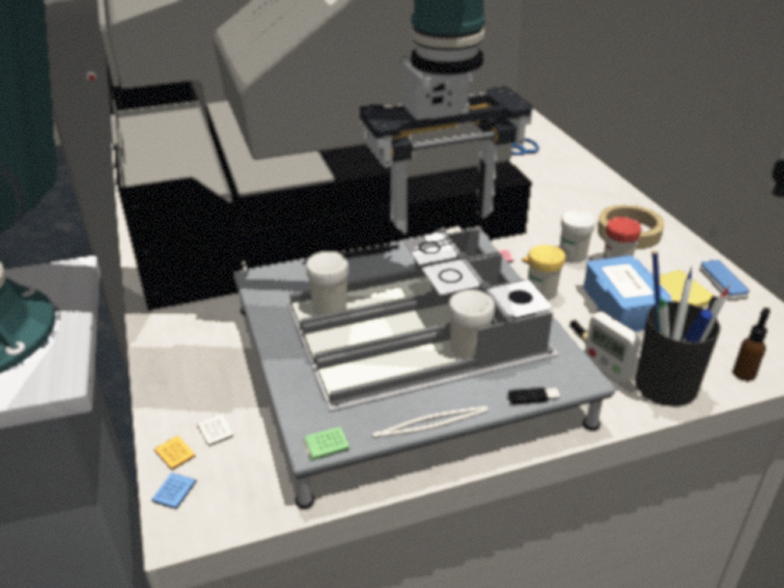

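```bash
python3 - <<'E'
from h import *
import pickle
d=pickle.load(open("s2.pkl","rb")); c=d["wrist"]; s=d["s"]
for p in[(317,263),(321,367),(366,316)]: print(p,watz(c,s,p[0]/1.4,p[1]/1.4,.1255).round(4))
print(watz(c,s,420/1.4,262/1.4,.1255),watz(c,s,418/1.4,367/1.4,.1255))
E
```

```text
(317, 263) [ 0.5484 -0.1324  0.1255]
(321, 367) [ 0.551  -0.1856  0.1255]
(366, 316) [ 0.5729 -0.1574  0.1255]
[ 0.59738138 -0.12947199  0.1255    ] [ 0.60008553 -0.18278383  0.1255    ]
```

Request:
step_arm:
  claw: [-1,-1,-1]
  delta_pos:
    - [0.003,0,0.025]
    - [0.003,0,0.043]
    - [0.003,0,0.043]
  yaw: [0,0,0]

```text
clock: 2.48
ee_pos: [0.5867, -0.1578, 0.1177]
tool_rot: [[-0.053, 0.999, -0.002], [0.999, 0.053, 0.0], [0.001, -0.002, -1.0]]
force: [-0.2, -0.4, -0.0]
grip_width: 0.0939
```

Request:
step_arm:
  claw: [-1,-1]
  delta_pos:
    - [0,0.004,0]
    - [0,0.004,0]
  yaw: [0,0]

```text
clock: 2.72
ee_pos: [0.5924, -0.1578, 0.1198]
tool_rot: [[-0.053, 0.999, 0.002], [0.999, 0.053, -0.001], [-0.001, 0.002, -1.0]]
force: [0.7, -0.1, -0.1]
grip_width: 0.0941
```

Request:
step_arm:
  claw: [-1,-1]
  delta_pos:
    - [0,0.003,0.002]
    - [0,0.003,0.002]
  yaw: [0,0]

```text
clock: 2.98
ee_pos: [0.5946, -0.1573, 0.1164]
tool_rot: [[-0.053, 0.999, 0.0], [0.999, 0.053, -0.0], [-0.0, 0.0, -1.0]]
force: [0.1, -0.4, 0.0]
grip_width: 0.0941
```

Request:
step_arm:
  claw: [-1,-1]
  delta_pos:
    - [0,0.002,0]
    - [0,0.002,0]
  yaw: [0,0]

```text
clock: 3.22
ee_pos: [0.5965, -0.1572, 0.1165]
tool_rot: [[-0.053, 0.999, 0.0], [0.999, 0.053, -0.0], [-0.0, 0.0, -1.0]]
force: [0.5, -0.2, 0.1]
grip_width: 0.094
```

Inner face now ≈ 0.5495, about at the lip. Creep.

Request:
step_arm:
  claw: [-1,-1]
  delta_pos:
    - [0,0.0015,0]
    - [0,0.0015,0]
  yaw: [0,0]

```text
clock: 3.48
ee_pos: [0.5971, -0.1572, 0.1163]
tool_rot: [[-0.053, 0.999, -0.002], [0.999, 0.053, 0.0], [0.0, -0.002, -1.0]]
force: [-2.6, -0.2, 0.3]
grip_width: 0.0942
```

```bash
python3 look.py 3 side wrist; python3 -c "
import cv2
a=cv2.imread('pics/side3.png');cv2.imwrite('pics/side3c.png',cv2.resize(a[180:400,300:560],None,fx=2.6,fy=2.6))"
```

```text
3.48 [ 0.5971 -0.1572  0.1163] [-2.58 -0.2   0.31] 0.0942 psi 0.05299412408321594
```

View pics/side3c.png

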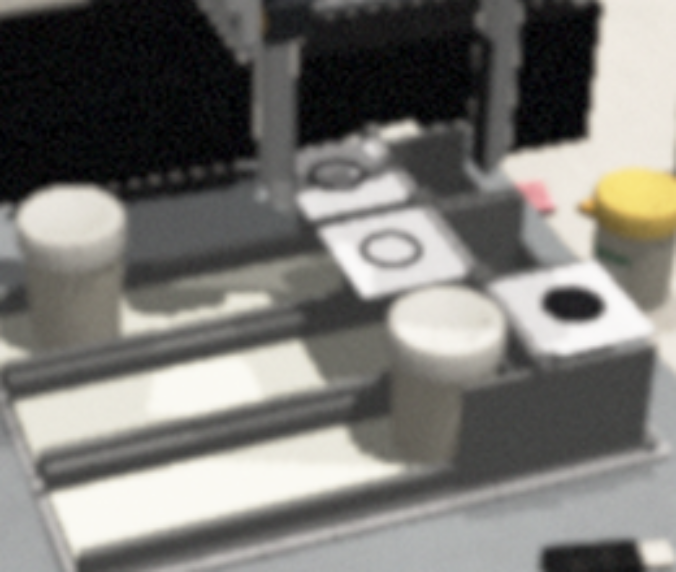

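View pics/wrist3.png

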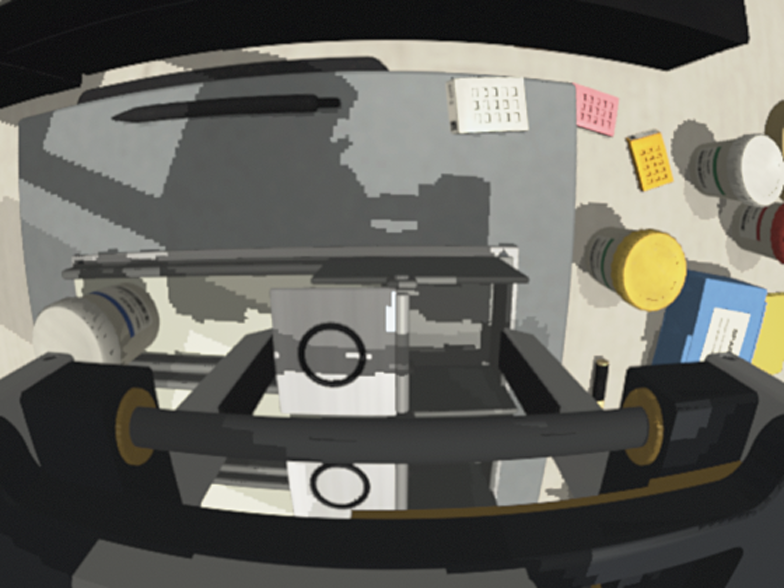

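Request:
step_arm:
  claw: [-1,-1,-1,-1,-1]
  delta_pos:
    - [0,0.001,0]
    - [0,0.001,-0.002]
    - [0,0.0012,-0.004]
    - [0,0.0014,-0.006]
    - [0,0.0016,-0.008]
  yaw: [0,0,0,0,0]

```text
clock: 4.2
ee_pos: [0.5977, -0.1572, 0.1237]
tool_rot: [[-0.053, 0.999, -0.005], [0.999, 0.053, 0.0], [0.0, -0.005, -1.0]]
force: [-5.7, -0.2, 0.4]
grip_width: 0.0941
```

```bash
python3 look.py 4 side wrist; python3 -c "
import cv2
a=cv2.imread('pics/side4.png');cv2.imwrite('pics/side4c.png',cv2.resize(a[180:400,300:560],None,fx=2.6,fy=2.6))"
```

```text
4.2 [ 0.5977 -0.1572  0.1237] [-5.66 -0.21  0.38] 0.0941 psi 0.052704516055474285
```

View pics/side4c.png

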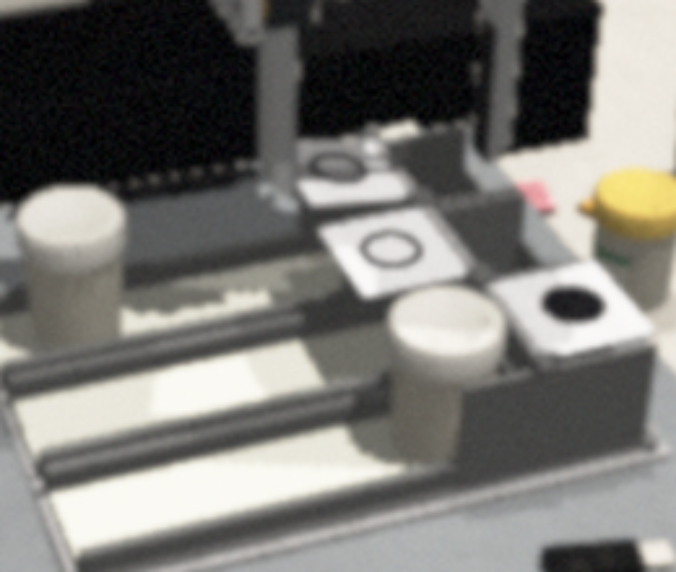

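View pics/wrist4.png

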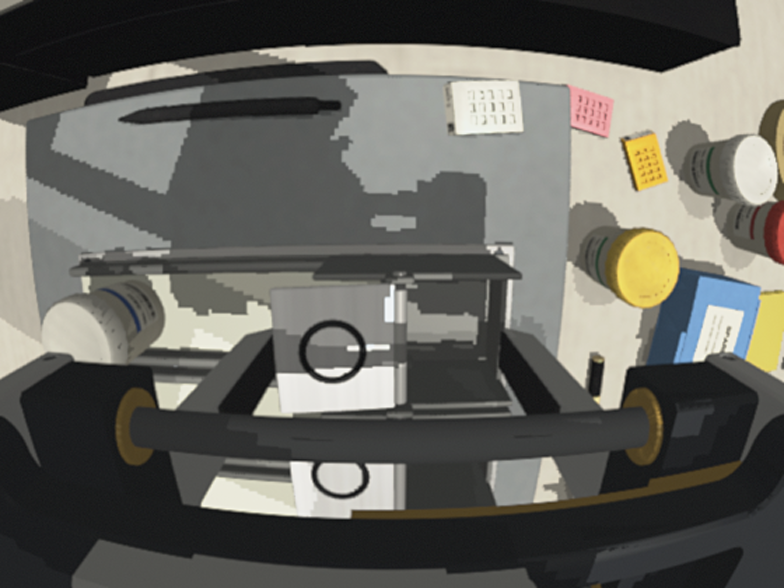

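Request:
step_arm:
  claw: [-1,-1,-1,-1,-1]
  delta_pos:
    - [0,0.0008,-0.004]
    - [0,0.0019,-0.008]
    - [0,0.0033,-0.012]
    - [0,0.0052,-0.016]
    - [0,0.0074,-0.02]
  yaw: [0,0,0,0,0]

```text
clock: 4.92
ee_pos: [0.6053, -0.1568, 0.1448]
tool_rot: [[-0.053, 0.999, -0.004], [0.999, 0.053, -0.0], [0.0, -0.004, -1.0]]
force: [-6.4, 0.8, 2.6]
grip_width: 0.094
```

```bash
python3 look.py 5 side; python3 -c "
import cv2
a=cv2.imread('pics/side5.png');cv2.imwrite('pics/side5c.png',cv2.resize(a[180:400,300:560],None,fx=2.6,fy=2.6))"
```

```text
4.92 [ 0.6053 -0.1568  0.1448] [-6.39  0.81  2.61] 0.094 psi 0.05264265411427427
```

View pics/side5c.png

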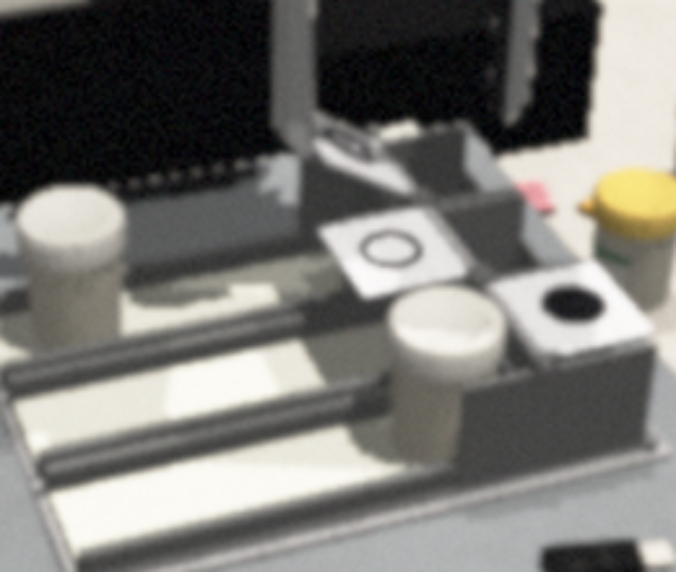

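Request:
step_arm:
  claw: [-1,-1,-1,-1,-1]
  delta_pos:
    - [0,0.003,-0.0045]
    - [0,0.007,-0.009]
    - [0,0.0115,-0.013]
    - [0,0.016,-0.016]
    - [0,0.0205,-0.0185]
  yaw: [0,0,0,0,0]

```text
clock: 5.6
ee_pos: [0.628, -0.1555, 0.163]
tool_rot: [[-0.053, 0.999, 0.001], [0.999, 0.053, 0.0], [-0.0, 0.001, -1.0]]
force: [0.3, -0.5, 0.8]
grip_width: 0.0942
```

Request:
step_arm:
  claw: [-1,-1,-1]
  delta_pos:
    - [0,0.005,-0.001]
    - [0,0.0095,-0.001]
    - [0,0.0095,-0.001]
  yaw: [0,0,0]

```text
clock: 5.98
ee_pos: [0.6371, -0.155, 0.1636]
tool_rot: [[-0.053, 0.999, -0.0], [0.999, 0.053, 0.0], [0.0, -0.0, -1.0]]
force: [0.4, -0.2, 0.0]
grip_width: 0.0937
```

```bash
python3 look.py 6 side; python3 -c "
import cv2
a=cv2.imread('pics/side6.png');cv2.imwrite('pics/side6c.png',cv2.resize(a[150:370,300:560],None,fx=2.6,fy=2.6))"
```

```text
5.97 [ 0.6371 -0.155   0.1636] [ 0.4  -0.16  0.01] 0.0937 psi 0.05328471401557625
```

View pics/side6c.png

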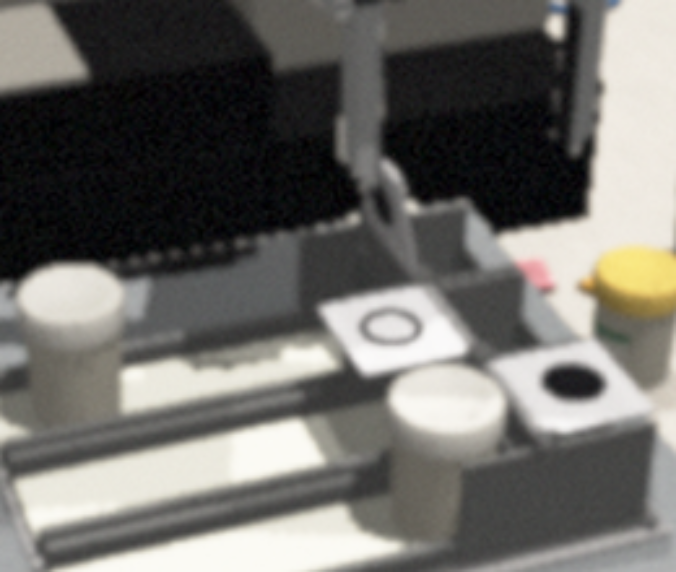

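Request:
step_arm:
  claw: [-0.8,-0.8]
  delta_pos:
    - [0,-0.005,0]
    - [0,-0.005,0]
  yaw: [0,0]

```text
clock: 6.28
ee_pos: [0.6313, -0.1554, 0.1641]
tool_rot: [[-0.053, 0.999, -0.0], [0.999, 0.053, -0.0], [-0.0, -0.0, -1.0]]
force: [-0.3, 0.1, -0.7]
grip_width: 0.0849
```

Request:
step_arm:
  claw: [-0.65,-0.5,-0.35,-0.2,-0.2]
  delta_pos:
    - [0,-0.0035,0]
    - [0,-0.007,0]
    - [0,-0.0105,0]
    - [0,-0.014,0]
    - [0,-0.014,0]
  yaw: [0,0,0,0,0]

```text
clock: 6.9
ee_pos: [0.6176, -0.1561, 0.1641]
tool_rot: [[-0.053, 0.999, 0.0], [0.999, 0.053, -0.0], [-0.0, 0.0, -1.0]]
force: [0.2, 0.5, 0.5]
grip_width: 0.0564
```

Request:
step_arm:
  claw: [-0.05,0.1,0.25,0.4,0.4]
  delta_pos:
    - [0,-0.0035,0]
    - [0,-0.007,0]
    - [0,-0.0105,0]
    - [0,-0.014,0]
    - [0,-0.014,0]
  yaw: [0,0,0,0,0]

```text
clock: 7.52
ee_pos: [0.6036, -0.1568, 0.1641]
tool_rot: [[-0.053, 0.999, 0.0], [0.999, 0.053, -0.0], [-0.0, 0.0, -1.0]]
force: [-0.5, 0.3, -0.0]
grip_width: 0.0284
```

```bash
python3 look.py 7 side; python3 -c "
import cv2
a=cv2.imread('pics/side7.png');cv2.imwrite('pics/side7c.png',cv2.resize(a[150:370,300:560],None,fx=2.6,fy=2.6))"
```

```text
7.53 [ 0.6036 -0.1568  0.1641] [-0.51  0.3  -0.05] 0.0284 psi 0.052963926350430665
```

View pics/side7c.png

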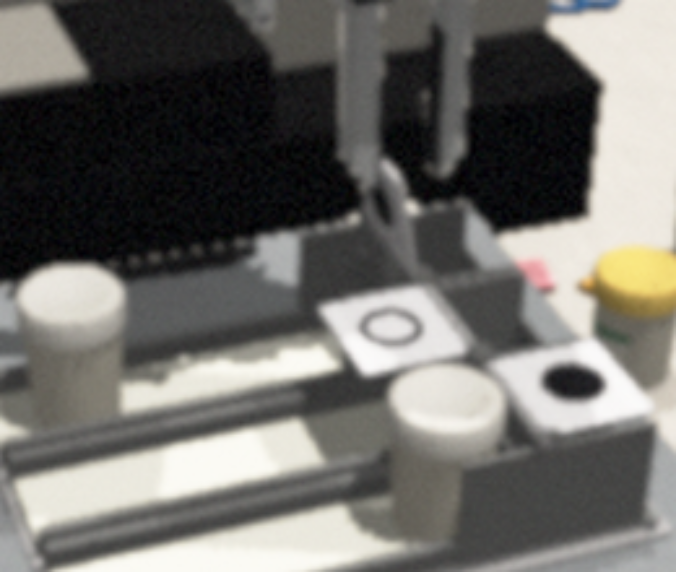

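Request:
step_arm:
  claw: [0.52,0.65,0.65]
  delta_pos:
    - [0,-0.003,0]
    - [0,-0.006,0]
    - [0,-0.006,0]
  yaw: [0,0,0]

```text
clock: 7.95
ee_pos: [0.5977, -0.1572, 0.1641]
tool_rot: [[-0.053, 0.999, 0.0], [0.999, 0.053, -0.0], [-0.0, 0.0, -1.0]]
force: [0.4, 0.4, 0.7]
grip_width: 0.0165
```

Request:
step_arm:
  claw: [0.65,0.65,0.65,0.65,0.65]
  delta_pos:
    - [0,0.005,0]
    - [0,0.01,0]
    - [0,0.014,0]
    - [0,0.018,0]
    - [0,0.018,0]
  yaw: [0,0,0,0,0]

```text
clock: 8.57
ee_pos: [0.6161, -0.1561, 0.1638]
tool_rot: [[-0.053, 0.999, -0.0], [0.999, 0.053, 0.0], [0.0, -0.0, -1.0]]
force: [-0.6, -0.3, 0.5]
grip_width: 0.0163
```

```bash
python3 look.py 8 side; python3 -c "
import cv2
a=cv2.imread('pics/side8.png');cv2.imwrite('pics/side8c.png',cv2.resize(a[150:370,300:560],None,fx=2.6,fy=2.6))"
```

```text
8.57 [ 0.6161 -0.1561  0.1638] [-0.64 -0.27  0.54] 0.0163 psi 0.053278734308763114
```

View pics/side8c.png

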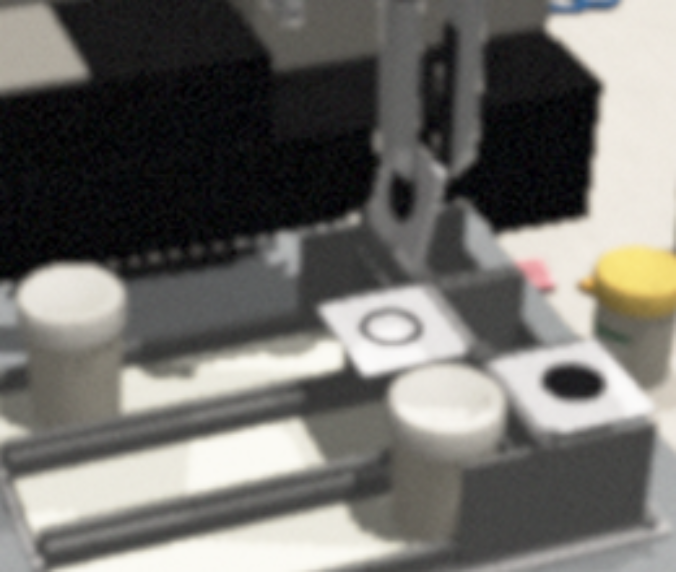

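Request:
step_arm:
  claw: [0.51,0.36,0.15,-0.06,-0.06]
  delta_pos:
    - [0,0.0025,0.004]
    - [0,0.005,0.008]
    - [0,0.0055,0.013]
    - [0,0.004,0.018]
    - [0,0.004,0.018]
  yaw: [0,0,0,0,0]

```text
clock: 9.25
ee_pos: [0.6193, -0.1559, 0.1451]
tool_rot: [[-0.053, 0.999, -0.001], [0.999, 0.053, 0.0], [0.0, -0.001, -1.0]]
force: [0.4, -1.4, -0.5]
grip_width: 0.0499
```

```bash
python3 look.py 9 side wrist; python3 -c "
import cv2
a=cv2.imread('pics/side9.png');cv2.imwrite('pics/side9c.png',cv2.resize(a[150:370,300:560],None,fx=2.6,fy=2.6))"
```

```text
9.25 [ 0.6193 -0.1559  0.1451] [ 0.37 -1.38 -0.55] 0.0499 psi 0.052930552036491066
```

View pics/side9c.png

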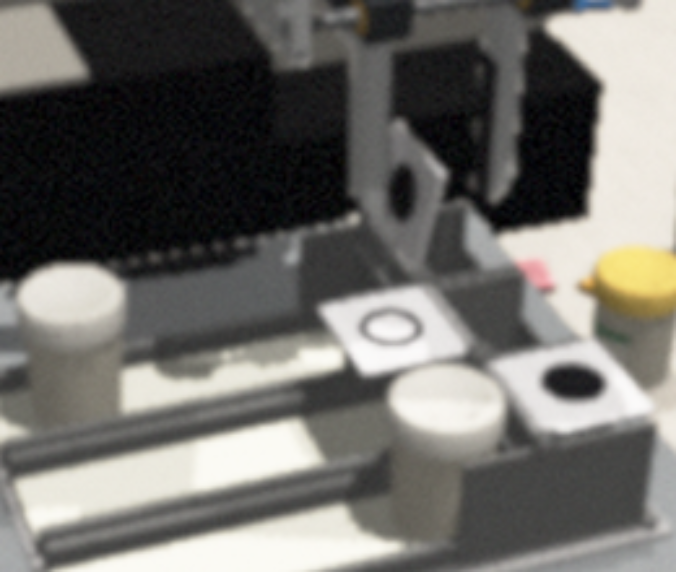

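View pics/wrist9.png

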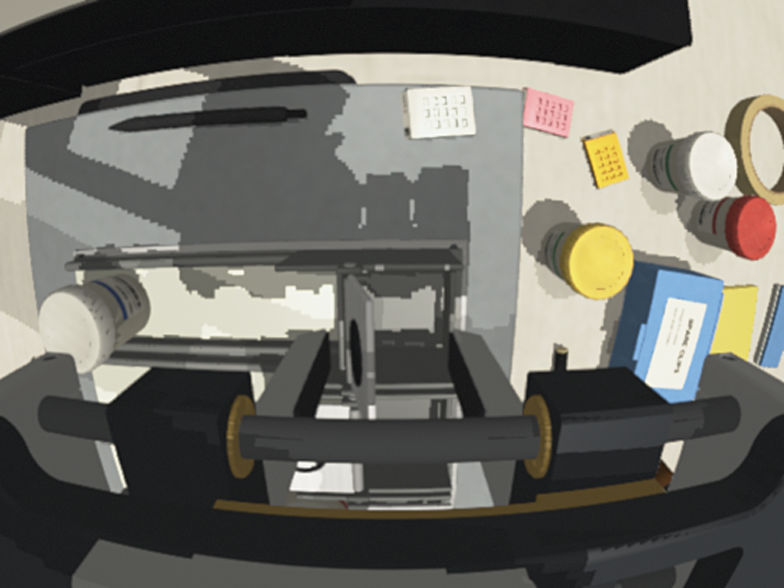

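```bash
cat >> h.py <<'E'
H=np.array([.6015,-.1565,.124]); yw=.053
ex=np.array([np.cos(yw),np.sin(yw),0]); ey=np.array([-np.sin(yw),np.cos(yw),0])
def L(x,y,z): return H+ex*x/1e3+ey*y/1e3+np.array([0,0,(z-60)/1e3])
E
python3 - <<'E'
from h import *
import pickle
d=pickle.load(open("s9.pkl","rb")); c=d["side"]
for th in(70,80,90,100,110,120):
    t=np.radians(th); o=[]
    for y in(27.5,-27.5):
        p=proj(c,L(-52*np.cos(t),y,60+52*np.sin(t)))[0]*1.4; o.append(((p-[300,150])*2.6).round())
    p=proj(c,L(0,-27.5,60))[0]*1.4; print(th,o,((p-[300,150])*2.6).round())
E
```

```text
70 [array([336., 132.]), array([381., 189.])] [414. 275.]
80 [array([354., 125.]), array([399., 181.])] [414. 275.]
90 [array([372., 120.]), array([418., 176.])] [414. 275.]
100 [array([390., 119.]), array([437., 174.])] [414. 275.]
110 [array([407., 120.]), array([455., 175.])] [414. 275.]
120 [array([423., 124.]), array([472., 180.])] [414. 275.]
```

Request:
step_arm:
  claw: [0.2,0.36,0.36,0.36]
  delta_pos:
    - [0,-0.003,0]
    - [0,-0.003,0]
    - [0,0.001,0]
    - [0,0.003,0]
  yaw: [0,0,0,0]

```text
clock: 9.85
ee_pos: [0.6232, -0.1558, 0.1461]
tool_rot: [[-0.053, 0.999, 0.0], [0.999, 0.053, -0.0], [-0.0, 0.0, -1.0]]
force: [0.6, -0.4, 0.3]
grip_width: 0.0304
```

```bash
python3 look.py 10 side; python3 -c "
import cv2
a=cv2.imread('pics/side10.png');cv2.imwrite('pics/side10c.png',cv2.resize(a[150:370,300:560],None,fx=2.6,fy=2.6))"
```

```text
9.85 [ 0.6232 -0.1558  0.1461] [ 0.62 -0.43  0.27] 0.0304 psi 0.05310251416228884
```

View pics/side10c.png

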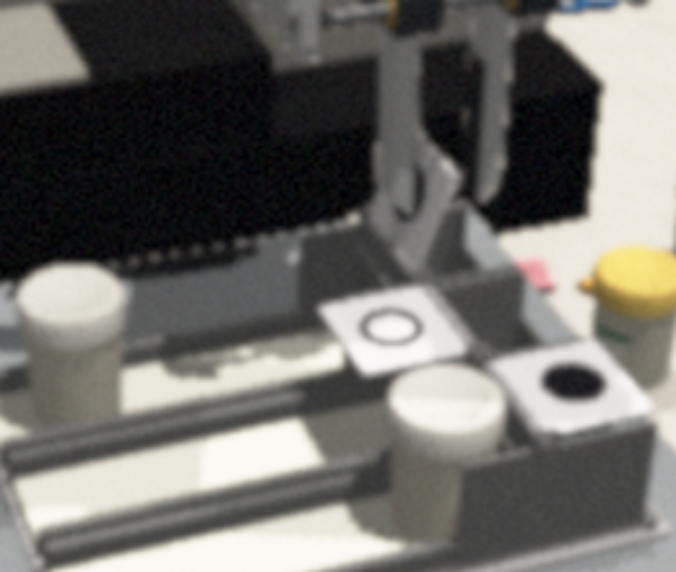

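Request:
step_arm:
  claw: [0.36,0.36,0.36,0.36]
  delta_pos:
    - [0,0.002,0]
    - [0,0.004,0]
    - [0,0.006,0]
    - [0,0.006,0]
  yaw: [0,0,0,0]

```text
clock: 10.4
ee_pos: [0.6291, -0.1555, 0.146]
tool_rot: [[-0.053, 0.999, 0.0], [0.999, 0.053, -0.0], [-0.0, 0.0, -1.0]]
force: [0.6, 0.3, 0.3]
grip_width: 0.0303
```

```bash
python3 look.py 11 side; python3 -c "
import cv2
a=cv2.imread('pics/side11.png');cv2.imwrite('pics/side11c.png',cv2.resize(a[150:370,300:560],None,fx=2.6,fy=2.6))"
```

```text
10.4 [ 0.6291 -0.1555  0.146 ] [0.64 0.3  0.31] 0.0303 psi 0.05322791350902596
```

View pics/side11c.png

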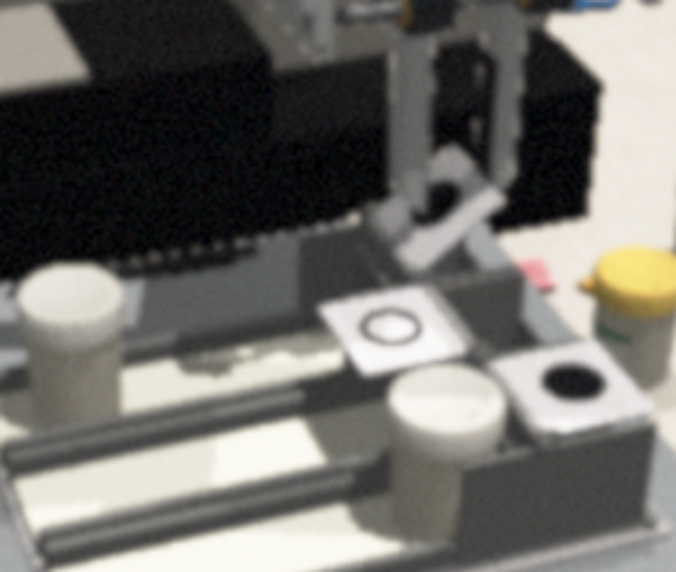

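Request:
step_arm:
  claw: [0.21,0.04,-0.11,-0.28,-0.28]
  delta_pos:
    - [0,-0.0014,0.003]
    - [0,-0.0036,0.0055]
    - [0,-0.0056,0.0085]
    - [0,-0.0083,0.012]
    - [0,-0.0083,0.012]
  yaw: [0,0,0,0,0]

```text
clock: 11.08
ee_pos: [0.6205, -0.156, 0.1339]
tool_rot: [[-0.053, 0.999, 0.0], [0.999, 0.053, -0.0], [-0.0, 0.0, -1.0]]
force: [2.7, -0.4, 0.4]
grip_width: 0.0605
```

```bash
python3 look.py 12 side; python3 -c "
import cv2
a=cv2.imread('pics/side12.png');cv2.imwrite('pics/side12c.png',cv2.resize(a[150:370,300:560],None,fx=2.6,fy=2.6))"
```

```text
11.07 [ 0.6205 -0.156   0.1339] [ 2.66 -0.37  0.39] 0.0605 psi 0.053029053380472514
```

View pics/side12c.png

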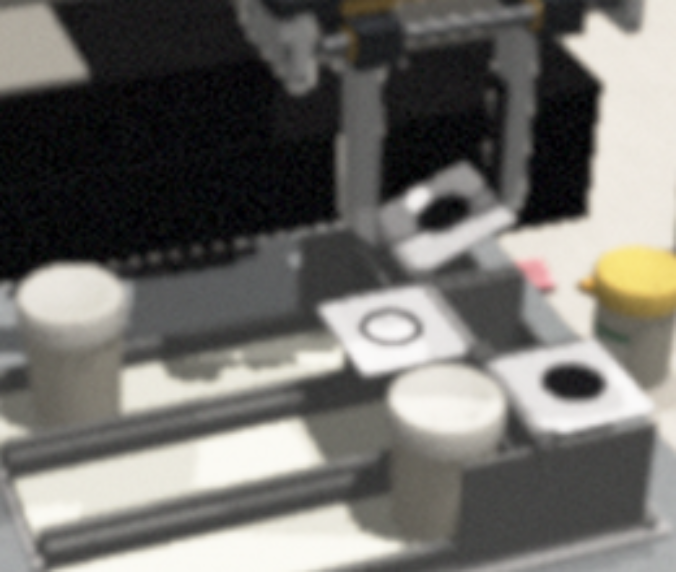

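Request:
step_arm:
  claw: [-0.28,-0.28,-0.28,-0.28]
  delta_pos:
    - [0,0.001,0.003]
    - [0,0.0018,0.006]
    - [0,0.0025,0.009]
    - [0,0.003,0.012]
  yaw: [0,0,0,0]

```text
clock: 11.62
ee_pos: [0.6235, -0.1558, 0.1215]
tool_rot: [[-0.053, 0.999, -0.0], [0.999, 0.053, -0.0], [0.0, -0.0, -1.0]]
force: [1.9, 0.3, -0.2]
grip_width: 0.0601
```

```bash
python3 look.py 13 side; python3 -c "
import cv2
a=cv2.imread('pics/side13.png');cv2.imwrite('pics/side13c.png',cv2.resize(a[150:370,300:560],None,fx=2.6,fy=2.6))"
```

```text
11.62 [ 0.6235 -0.1558  0.1215] [ 1.88  0.31 -0.22] 0.0601 psi 0.053164825845733454
```

View pics/side13c.png

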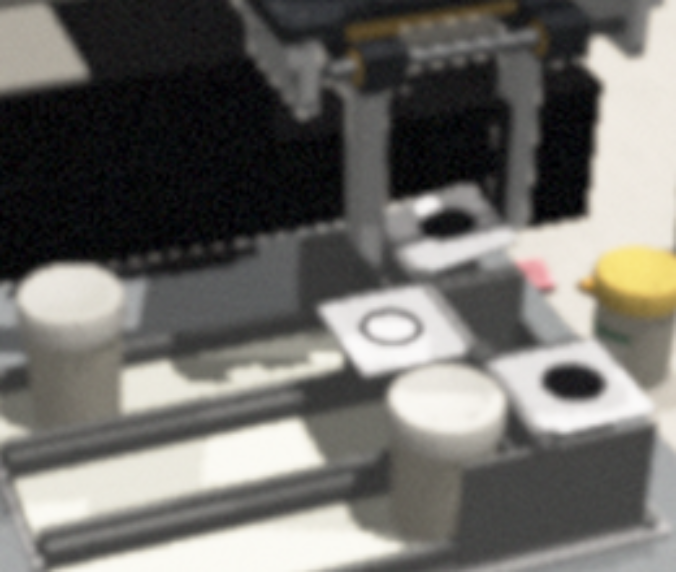

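Request:
step_arm:
  claw: [-0.28,-0.28,-0.28,-0.28]
  delta_pos:
    - [0,0.0004,0.003]
    - [0,0.0007,0.005]
    - [0,0.001,0.0075]
    - [0,0.001,0.0095]
  yaw: [0,0,0,0]

```text
clock: 12.18
ee_pos: [0.624, -0.1558, 0.1121]
tool_rot: [[-0.053, 0.999, -0.001], [0.999, 0.053, 0.0], [0.0, -0.001, -1.0]]
force: [0.8, 0.2, 0.2]
grip_width: 0.0599
```

```bash
python3 look.py 14 side; python3 -c "
import cv2
a=cv2.imread('pics/side14.png');cv2.imwrite('pics/side14c.png',cv2.resize(a[150:370,300:560],None,fx=2.6,fy=2.6))"
```

```text
12.18 [ 0.624  -0.1558  0.1121] [0.81 0.2  0.2 ] 0.0599 psi 0.052998377799195605
```

View pics/side14c.png

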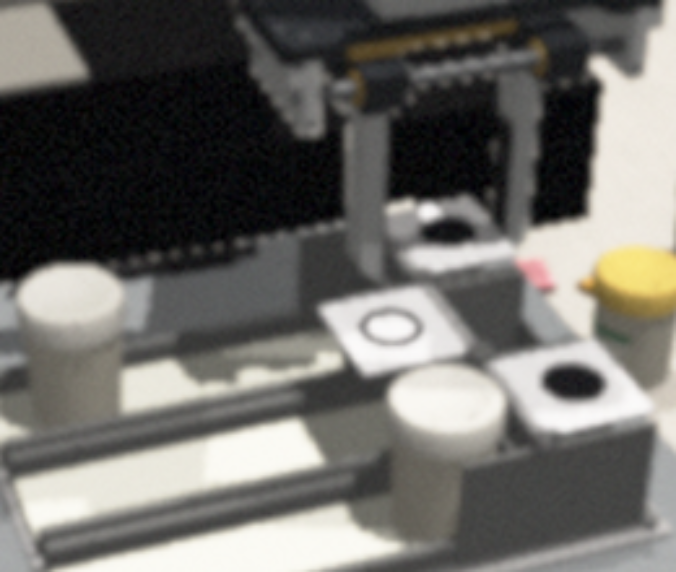

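Request:
step_arm:
  claw: [-0.4,-0.6,-0.6]
  delta_pos:
    - [0,0,0]
    - [0,0,0]
    - [0,0,0]
  yaw: [0,0,0]

```text
clock: 12.6
ee_pos: [0.6245, -0.1558, 0.1126]
tool_rot: [[-0.053, 0.999, 0.0], [0.999, 0.053, -0.0], [-0.0, 0.0, -1.0]]
force: [-0.3, 0.0, -0.1]
grip_width: 0.0749
```

Request:
step_arm:
  claw: [-0.6,-0.6,-0.6,-0.6]
  delta_pos:
    - [0,0,-0.03]
    - [0,0,-0.07]
    - [0,0,-0.12]
    - [0,-0.03,-0.14]
  yaw: [0,0,0,0]

```text
clock: 13.1
ee_pos: [0.5962, -0.1576, 0.256]
tool_rot: [[-0.054, 0.999, 0.005], [0.999, 0.054, -0.002], [-0.002, 0.005, -1.0]]
force: [0.2, 0.9, -0.0]
grip_width: 0.0754
```

```bash
python3 look.py 15 side wrist; python3 -c "
import cv2
a=cv2.imread('pics/side15.png');cv2.imwrite('pics/side15c.png',cv2.resize(a[150:370,300:560],None,fx=2.6,fy=2.6))"
```

```text
13.1 [ 0.5962 -0.1576  0.256 ] [ 0.16  0.91 -0.  ] 0.0754 psi 0.05409192633207945
```

View pics/side15c.png

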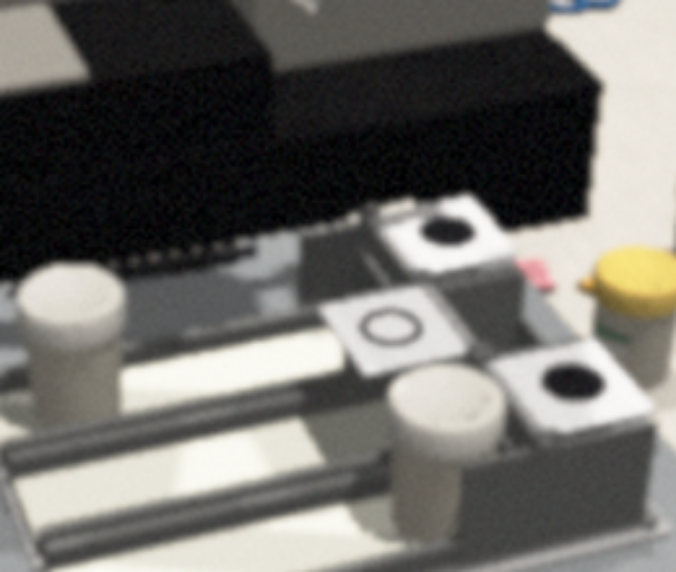

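View pics/wrist15.png

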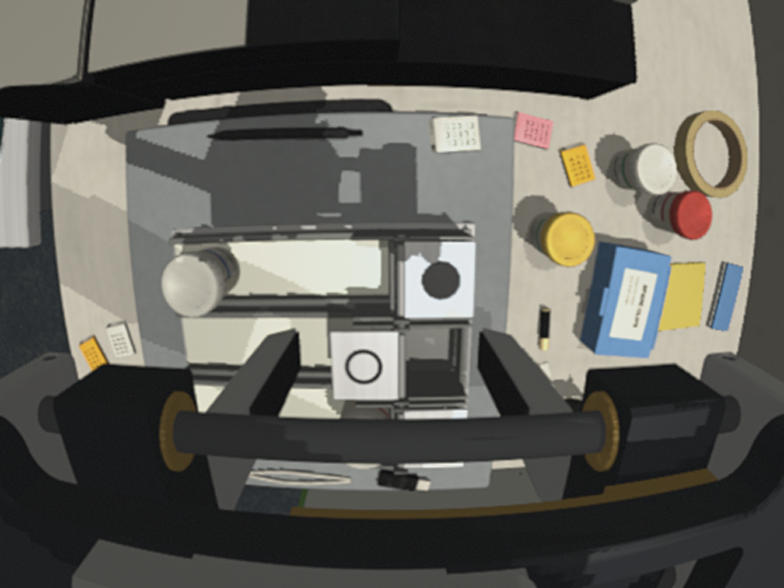

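Request:
step_arm:
  claw: [0,0.49,0.49,0.49,0.49]
  delta_pos:
    - [0,-0.04,0]
    - [0,-0.08,0]
    - [0,-0.12,0]
    - [0,-0.16,0]
    - [0.001,-0.189,0]
  yaw: [10,20,30,40,50]

```text
clock: 13.82
ee_pos: [0.4045, -0.1662, 0.2513]
tool_rot: [[0.735, 0.678, -0.001], [0.678, -0.735, 0.001], [-0.0, -0.001, -1.0]]
force: [0.2, -0.6, 0.2]
grip_width: 0.0287
```

Request:
step_arm:
  claw: [0.49,0.49,0.49,0.49,0.49]
  delta_pos:
    - [0,0,0]
    - [0,0,0]
    - [0,0,0]
    - [0,0,0]
    - [0,0,0]
  yaw: [10,20,30,40,40]

```text
clock: 14.45
ee_pos: [0.4058, -0.1662, 0.2513]
tool_rot: [[0.998, 0.055, -0.001], [0.055, -0.998, 0.001], [-0.001, -0.001, -1.0]]
force: [1.2, 0.1, 0.3]
grip_width: 0.0243
```

```bash
python3 look.py 16 wrist
```

```text
14.45 [ 0.4058 -0.1662  0.2513] [1.24 0.13 0.26] 0.0243 psi -1.5155949248925698
```

View pics/wrist16.png

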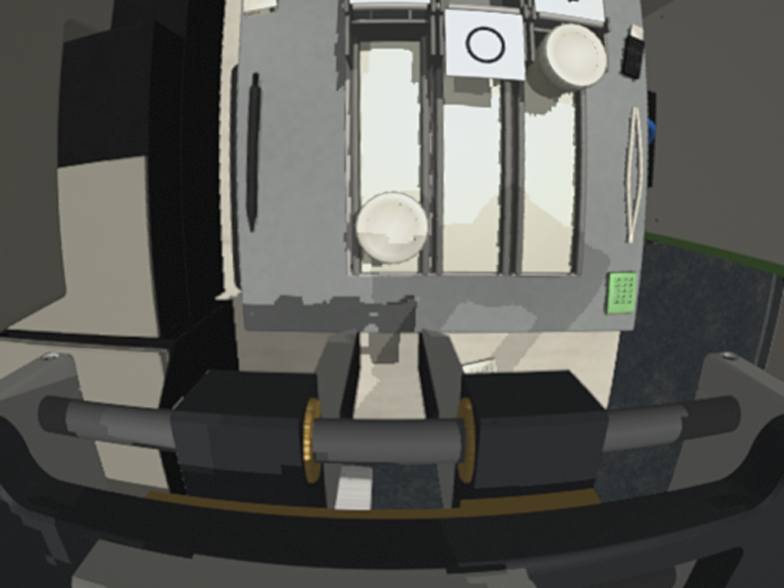

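```bash
python3 - <<'E'
from h import *
import pickle
d=pickle.load(open("s16.pkl","rb")); c=d["wrist"]; s=d["s"]
for u,v in[(392,227),(356,227),(428,227),(392,192),(392,263)]: print(watz(c,s,u/1.4,v/1.4,.133).round(4))
print(wproj(c,s,[L(0,27.5,60),L(-52,-27.5-64.5,60),L(-198,0,4)])*1.4)
E
```

```text
[ 0.4448 -0.1662  0.133 ]
[ 0.4435 -0.1428  0.133 ]
[ 0.4462 -0.1896  0.133 ]
[ 0.4675 -0.1649  0.133 ]
[ 0.421  -0.1675  0.133 ]
[[350.27564708   2.86480821]
 [524.87017031  78.38998702]
 [389.59623957 270.62364204]]
```

Request:
step_arm:
  claw: [0.49,0.49,0.49,0.49,0.49]
  delta_pos:
    - [-0.005,0,0.03]
    - [-0.005,0,0.08]
    - [-0.005,0,0.13]
    - [-0.005,0,0.16]
    - [-0.005,0,0.16]
  yaw: [0,0,0,0,0]

```text
clock: 15.12
ee_pos: [0.3987, -0.1653, 0.0895]
tool_rot: [[0.998, 0.055, -0.006], [0.055, -0.998, 0.003], [-0.006, -0.004, -1.0]]
force: [-0.8, 0.1, 0.5]
grip_width: 0.0238
```

```bash
python3 look.py 17 side wrist
```

```text
15.12 [ 0.3987 -0.1653  0.0895] [-0.85  0.08  0.45] 0.0238 psi -1.5157141021506868
```

View pics/side17.png

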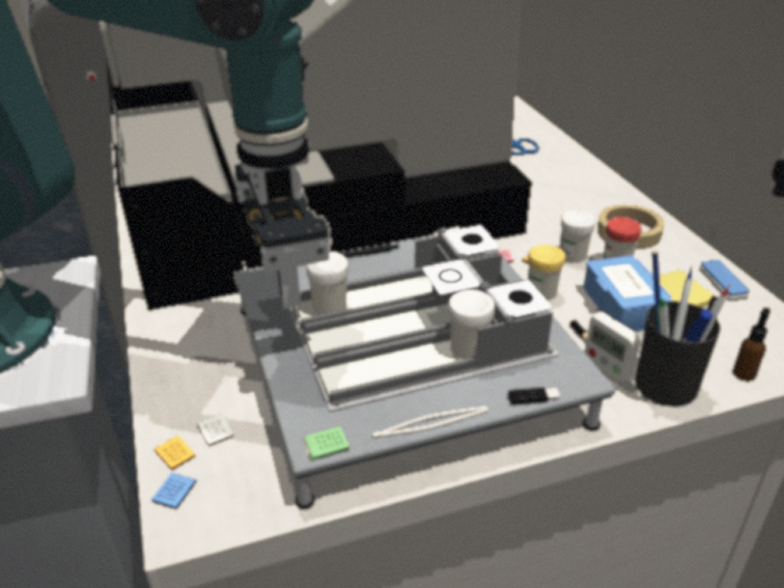

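Request:
step_arm:
  claw: [0.49,0.49,0.49,0.49,0.49]
  delta_pos:
    - [0.003,0.001,0]
    - [0.008,0.001,0]
    - [0.013,0.001,0]
    - [0.018,0.001,0]
    - [0.024,0.001,0]
  yaw: [0,0,0,0,0]

```text
clock: 15.85
ee_pos: [0.4252, -0.1663, 0.0925]
tool_rot: [[0.999, 0.053, -0.0], [0.053, -0.999, -0.0], [-0.0, 0.0, -1.0]]
force: [-0.3, 0.6, 0.9]
grip_width: 0.0241
```

```bash
python3 look.py 18 side wrist
```

```text
15.85 [ 0.4252 -0.1663  0.0925] [-0.27  0.61  0.9 ] 0.0241 psi -1.5176186472853714
```

View pics/wrist18.png

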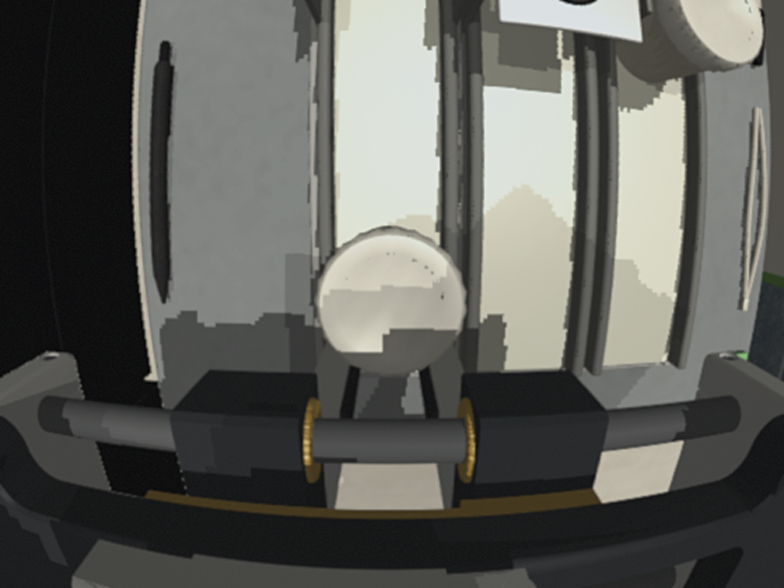

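View pics/side18.png

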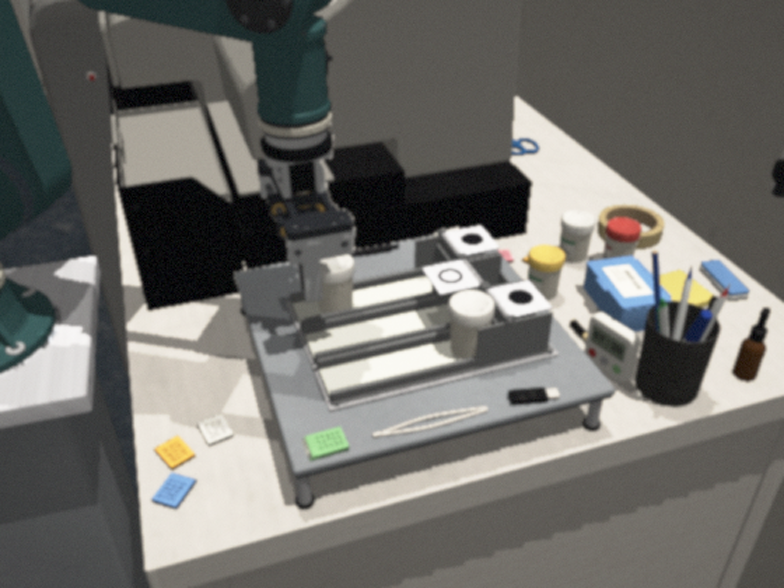

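Request:
step_arm:
  claw: [0.49,0.49,0.49,0.49,0.49]
  delta_pos:
    - [0.006,0,0.001]
    - [0.012,0,0.001]
    - [0.018,0,0.001]
    - [0.024,0,0.001]
    - [0.03,0,0.001]
  yaw: [0,0,0,0,0]

```text
clock: 16.58
ee_pos: [0.4552, -0.1647, 0.0915]
tool_rot: [[0.999, 0.053, 0.0], [0.053, -0.999, -0.0], [0.0, 0.0, -1.0]]
force: [0.1, -0.1, 1.0]
grip_width: 0.0244
```

Request:
step_arm:
  claw: [0.49,0.49,0.49,0.49,0.49]
  delta_pos:
    - [0.006,0,0.001]
    - [0.012,0,0.001]
    - [0.018,0,0.001]
    - [0.024,0,0.001]
    - [0.03,0,0.001]
  yaw: [0,0,0,0,0]

```text
clock: 17.2
ee_pos: [0.4851, -0.1631, 0.0904]
tool_rot: [[0.999, 0.053, -0.0], [0.053, -0.999, -0.0], [-0.0, 0.0, -1.0]]
force: [-0.3, -1.0, -0.3]
grip_width: 0.0242
```

```bash
python3 look.py 19 side wrist
```

```text
17.2 [ 0.4851 -0.1631  0.0904] [-0.31 -0.96 -0.27] 0.0242 psi -1.5177133260016573
```

View pics/wrist19.png

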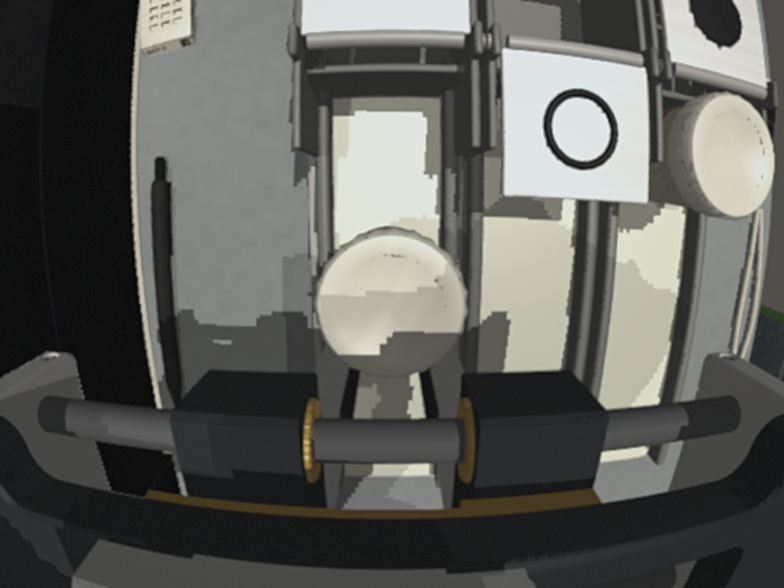

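View pics/side19.png

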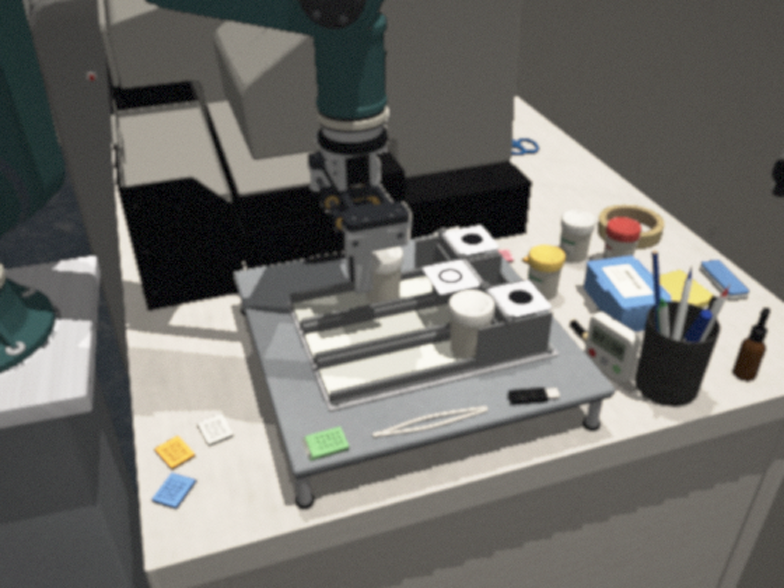

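Request:
step_arm:
  claw: [0.49,0.49,0.49,0.49,0.49]
  delta_pos:
    - [0.006,0,0]
    - [0.012,0,0]
    - [0.018,0,0]
    - [0.024,0,0]
    - [0.03,0,0]
  yaw: [0,0,0,0,0]

```text
clock: 17.92
ee_pos: [0.5151, -0.1616, 0.0904]
tool_rot: [[0.999, 0.053, -0.0], [0.053, -0.999, -0.0], [-0.0, 0.0, -1.0]]
force: [-0.1, -0.8, -0.4]
grip_width: 0.0244
```

Request:
step_arm:
  claw: [0.49,0.49,0.49,0.49,0.49]
  delta_pos:
    - [0.005,0,0]
    - [0.01,0,0]
    - [0.015,0,0]
    - [0.019,0,0]
    - [0.022,0,0]
  yaw: [0,0,0,0,0]

```text
clock: 18.55
ee_pos: [0.5369, -0.1604, 0.0904]
tool_rot: [[0.999, 0.053, -0.0], [0.053, -0.999, -0.0], [-0.0, 0.0, -1.0]]
force: [-0.5, 0.9, -0.8]
grip_width: 0.024
```

```bash
python3 look.py 20 side wrist
```

```text
18.55 [ 0.5369 -0.1604  0.0904] [-0.45  0.88 -0.77] 0.024 psi -1.5176716539179234
```

View pics/wrist20.png

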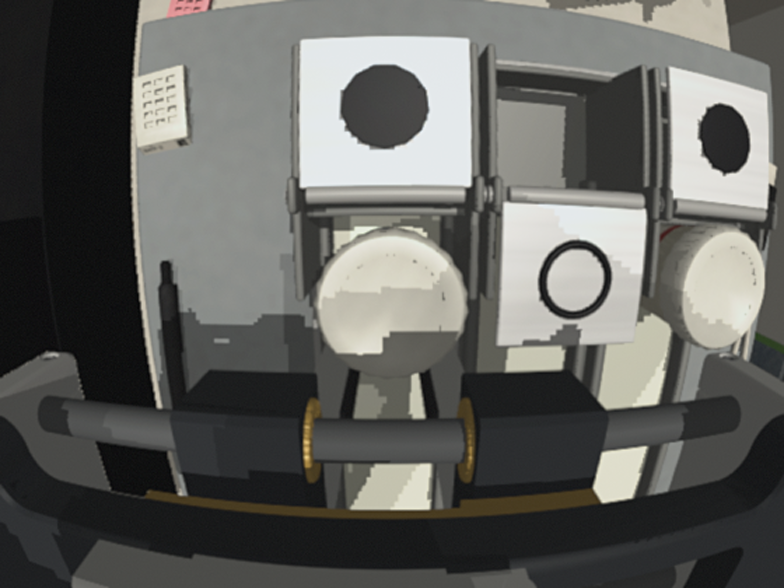

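Request:
step_arm:
  claw: [0.49,0.49,0.49]
  delta_pos:
    - [0.0015,0,0]
    - [0.003,0,0]
    - [0.003,0,0]
  yaw: [0,0,0]

```text
clock: 19.02
ee_pos: [0.5397, -0.1602, 0.0905]
tool_rot: [[0.999, 0.053, 0.0], [0.053, -0.999, -0.0], [0.0, 0.0, -1.0]]
force: [0.1, -0.5, -0.3]
grip_width: 0.024
```

Request:
step_arm:
  claw: [0.49,0.49,0.49]
  delta_pos:
    - [0.001,0,0]
    - [0.0015,0,0]
    - [0.0015,0,0]
  yaw: [0,0,0]

```text
clock: 19.4
ee_pos: [0.5412, -0.1602, 0.0905]
tool_rot: [[0.999, 0.053, 0.0], [0.053, -0.999, -0.0], [0.0, 0.0, -1.0]]
force: [-0.3, -0.9, -0.4]
grip_width: 0.0238
```

```bash
python3 look.py 21 side wrist; python3 -c "
import cv2
a=cv2.imread('pics/side21.png');cv2.imwrite('pics/side21c.png',cv2.resize(a[150:370,300:560],None,fx=2.6,fy=2.6))"
```

```text
19.4 [ 0.5412 -0.1602  0.0905] [-0.29 -0.9  -0.36] 0.0238 psi -1.5177252515326325
```

View pics/wrist21.png

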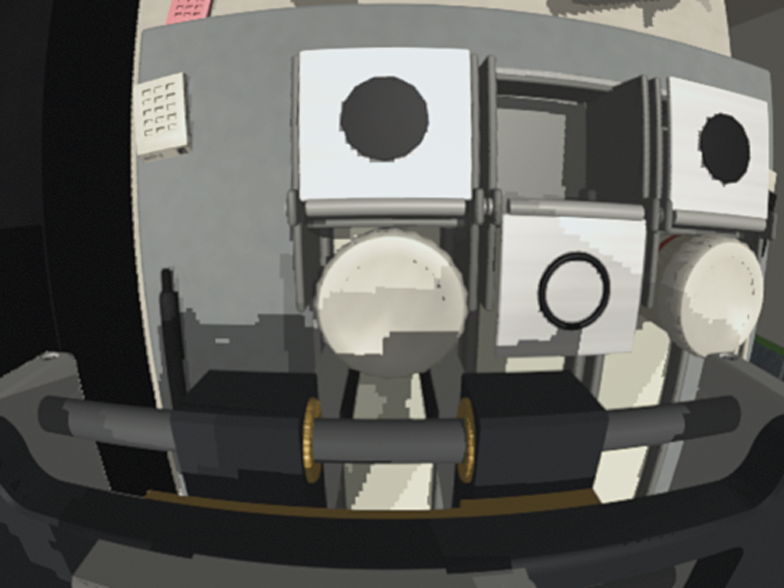

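View pics/side21c.png

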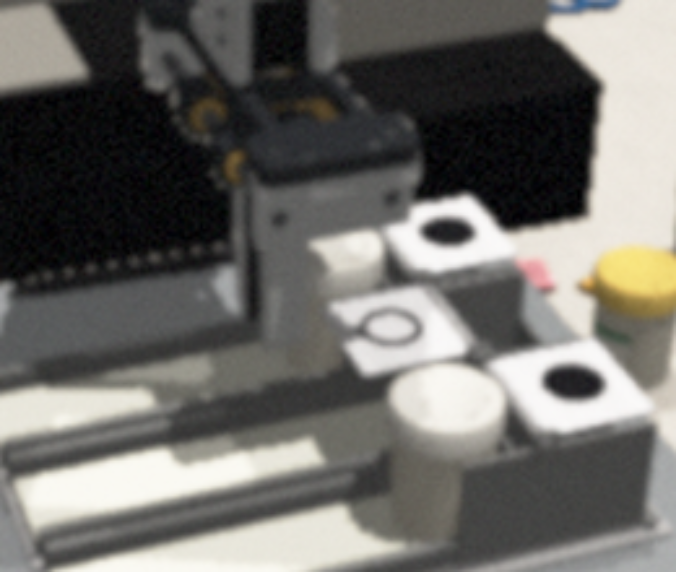

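Request:
step_arm:
  claw: [0.49,0.49,0.49]
  delta_pos:
    - [0.001,0,0]
    - [0.001,0,0]
    - [0.001,0,0]
  yaw: [0,0,0]

```text
clock: 19.88
ee_pos: [0.5422, -0.1601, 0.0905]
tool_rot: [[0.999, 0.053, 0.0], [0.053, -0.999, -0.0], [0.0, 0.0, -1.0]]
force: [-0.2, 0.9, 0.5]
grip_width: 0.0241
```

Request:
step_arm:
  claw: [0.49,0.49,0.49]
  delta_pos:
    - [0.001,0,0]
    - [0.001,0,0]
    - [0.001,0,0]
  yaw: [0,0,0]

```text
clock: 20.25
ee_pos: [0.5431, -0.1601, 0.0905]
tool_rot: [[0.999, 0.053, -0.0], [0.053, -0.999, -0.0], [-0.0, 0.0, -1.0]]
force: [-0.0, -0.7, 0.5]
grip_width: 0.0237
```

Request:
step_arm:
  claw: [0.49,0.49,0.49]
  delta_pos:
    - [0.001,0,0]
    - [0.001,0,0]
    - [0.001,0,0]
  yaw: [0,0,0]

```text
clock: 20.62
ee_pos: [0.5436, -0.1601, 0.0904]
tool_rot: [[0.999, 0.053, -0.001], [0.053, -0.999, -0.0], [-0.001, 0.0, -1.0]]
force: [-4.4, 1.3, 1.4]
grip_width: 0.0242
```

```bash
python3 look.py 22 side wrist
```

```text
20.62 [ 0.5436 -0.1601  0.0904] [-4.36  1.31  1.36] 0.0242 psi -1.5178513777284361
```

View pics/wrist22.png

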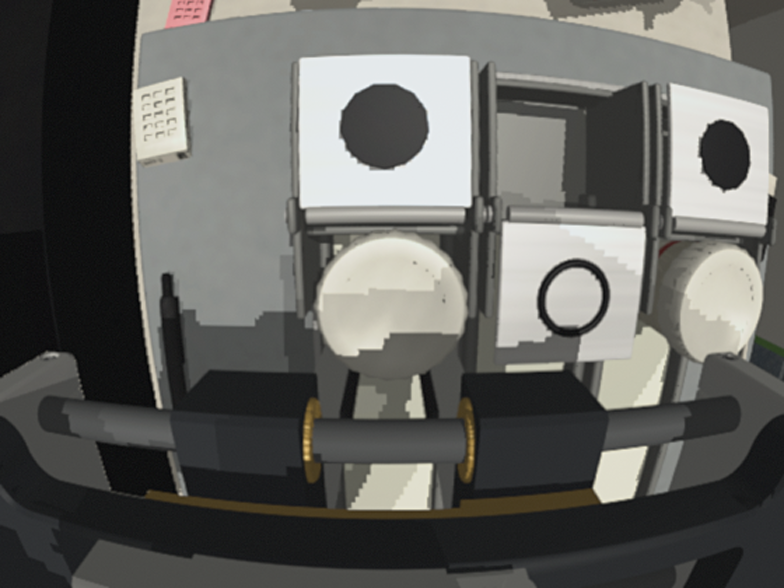

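Request:
step_arm:
  claw: [0.49,0.49,0.49,0.49,0.49]
  delta_pos:
    - [-0.002,0,0]
    - [-0.008,0,0]
    - [-0.02,0,0]
    - [-0.04,0,-0.01]
    - [-0.05,0,-0.06]
  yaw: [0,0,0,0,0]

```text
clock: 21.35
ee_pos: [0.4904, -0.1614, 0.1469]
tool_rot: [[0.999, 0.053, -0.009], [0.053, -0.999, 0.004], [-0.008, -0.004, -1.0]]
force: [1.3, 0.0, 0.5]
grip_width: 0.0241
```

Request:
step_arm:
  claw: [0.49,0.49,0.49,0.49]
  delta_pos:
    - [0,0,-0.05]
    - [0,0,-0.1]
    - [0,0,-0.13]
    - [0,0,-0.13]
  yaw: [0,0,0,0]

```text
clock: 21.85
ee_pos: [0.495, -0.1631, 0.2837]
tool_rot: [[0.999, 0.053, 0.007], [0.053, -0.999, -0.003], [0.006, 0.003, -1.0]]
force: [-0.3, 0.5, -0.6]
grip_width: 0.024
```

```bash
python3 look.py 23 side wrist; python3 -c "
import cv2
a=cv2.imread('pics/side23.png');cv2.imwrite('pics/side23c.png',cv2.resize(a[150:370,300:560],None,fx=2.6,fy=2.6))"
```

```text
21.85 [ 0.495  -0.1631  0.2837] [-0.28  0.54 -0.63] 0.024 psi -1.5177857672098005
```

View pics/wrist23.png

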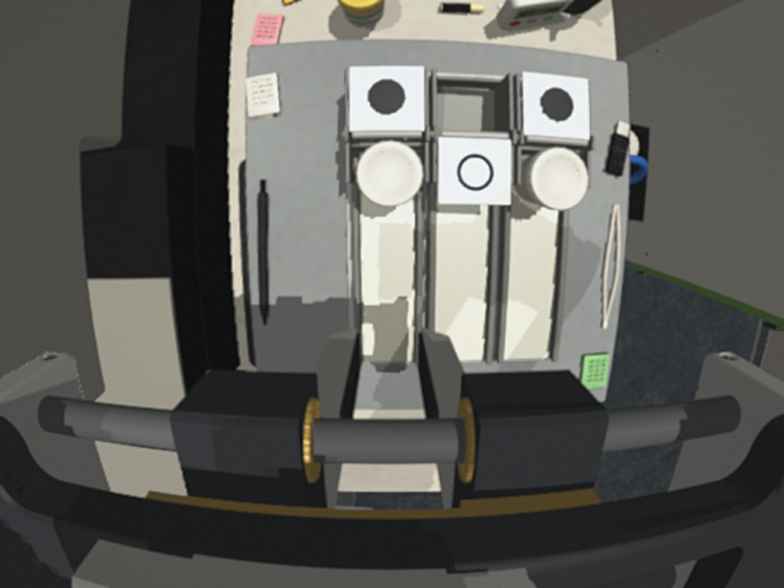

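View pics/side23c.png

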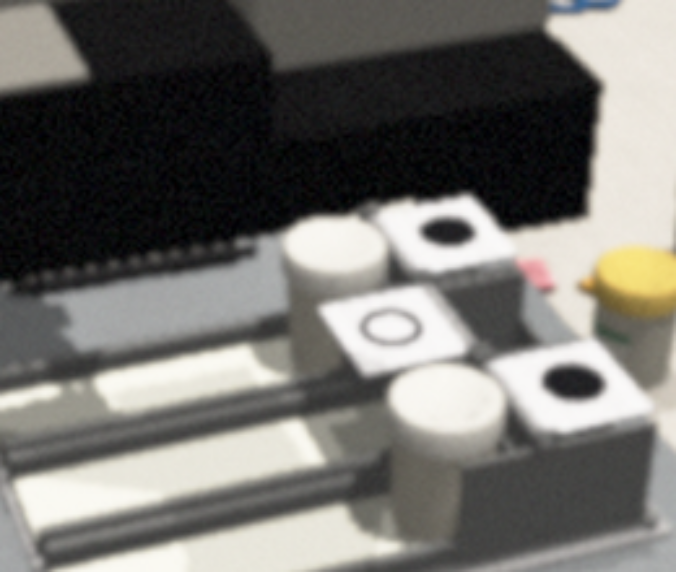

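```bash
python3 - <<'E'
from h import *
import pickle
d=pickle.load(open("s23.pkl","rb")); c=d["wrist"]; s=d["s"]; im=d["wrist"]["pixels"]
def q(u,v,z):
    p=watz(c,s,u/1.4,v/1.4,z)-H; return np.r_[p@ex,p@ey].round(4)*1e3
print("pot",q(389,174,.133),"stored",q(556,178,.133)); print("disc",q(386,96,.1255),q(557,104,.1255))
c=pickle.load(open("s23.pkl","rb"))["side"]
def r(u,v,z):
    p=atz(c,(300+u/2.6)/1.4,(150+v/2.6)/1.4,z)-H; return np.r_[p@ex,p@ey].round(4)*1e3
print("side pot",r(336,248,.133),"stored",r(446,398,.133))
E
```

```text
pot [-31.2  -1.7] stored [ -30.  -126.8]
disc [27.7  0.5] [  28.5 -130.5]
side pot [-30.2  -6.9] stored [ -29.6 -130.9]
```

```bash
python3 - <<'E'
from bench import robot
print(robot.finish_job(), robot.sense()["clock"])
E
```

```text
the job is handed in; nothing more can be done
the job is handed in; nothing more can be done
```

The job is done and handed in, with the clock at about 22 s of the 51 s allowed. The left lane's marker now lies flat behind its hinge with the disc up, and its pot stands home in the bay.

- **Marker:** One finger pressed on the plate's free edge with about 3–6 N and lifted it by friction to just short of upright. I then closed the gripper around the plate and pushed it past upright. It fell freely only as far as the second finger, which then let it down almost flat. It did not fall back at once just past upright, so I had to push it a little further.
- **Pot:** Two fingertips pushed it slowly along the lane until the force rose to 4.4 N at the position expected for the back stop. Then I backed straight off and rose clear.

**Last checks (side and wrist pictures):**
- The pot is upright. Its centre measures at lane x -30 to -31 mm, and the stored pot measures -30 mm in the same pictures. The difference of about 1 mm is within the camera error.
- The wrist and side cameras disagree by about 5 mm on the pot's sideways position, and by about 4 mm on the stored pot's, which was never touched. I put that down to the calibration.
- The other two markers, the stored pot and the bystander objects look unmoved.
- Nothing was touching the rack at the end.

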